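Check a bead organiser against the light booth

TASK

Check the tallest of the three bead organisers in the wire rack against the light: flip the toggle on the light booth's pillar so that it leans towards the booth (on), then lift that organiser out and hold it still and upright in the air between the booth's cheeks for about three seconds, parallel to the white diffuser, filling its four corner marks and a few centimetres in front of it, with the lid turned away from the diffuser. Then stand it gently back in its own slot just as it stood, hinge edge down, and flip the toggle off again. Do not knock the organiser against the booth, and leave everything else on the desk where it is.

Things in the scene. Friction and masses are not known exactly. Their poses are not given: they have to be found in the camera images.
- lilac_case: Closed lilac-tinted bead organiser, tallest of the three in the rack: 129 x 163 x 25 mm (own x, y, z), 0.18 kg, lid shut. Origin: centre of its outer bottom face; own z points out through the lid (lid face at z = 24 mm), own x to the hinge edge. It stands on that edge: x down, z level, top edge 61 mm above the origin. Grasp from above, mid top edge, across the 25 mm.
- lilac_centre (a point): Centre of the lilac organiser, 12 mm from its origin along its own z (the middle of its thickness); axes as the organiser's.
- case_rack: Fixed wire sorter, board 150 (x) x 190 (y) x 12 mm, origin under its centre. Six 4 mm wire hoops along x, 84 mm high, make five slots 30 mm wide, 34 mm apart. The three organisers stand on the board in the middle and outer slots (y = 0, -68, 68 mm), in any order, long side along x, lid towards the rack's +y.
- narrow_case_1: Closed clear organiser 99 x 189 x 25 mm standing on edge in the rack like the lilac one (origin and axes alike), its top 107 mm above the desk. Leave it.
- narrow_case_2: A second one like narrow_case_1. Leave it.
- booth: Fixed light booth, open to its -x (front) and upwards; origin under the base, midway between the cheeks. Base 125 x 300 mm, 12 mm high. White diffuser faces -x at x = 22 mm; housing behind it 170 mm high. Cheeks: inner faces at y = +-108 mm, x = -58 to 26 mm, 165 mm high. Black pillar 56 x 50 mm at (28, -140), 172 mm high. Corner marks frame 163 x 129 mm.
- booth_view (a point): The viewing point: where the centre of the organiser belongs, in the middle of the corner marks, 95 mm above the desk and 42 mm in front of the diffuser; axes as the booth's (x into the diffuser, y left, z up).
- booth_diffuser (a point): Centre of the diffuser's face, 42 mm behind booth_view; axes as the booth's.
- switch_pivot (a point): Pivot of the toggle, on top of the pillar (176 mm above the desk); axes as the booth's. The toggle swings left-right in the booth's y-z plane.
- switch_tip (a point): Tip of the toggle's bat handle, 45 mm from the pivot; the handle is 12 mm thick in its upper half, 8 mm below.
- booth_switch (a joint): Angle of the toggle: 0 = off, leaning 0.5 rad from vertical away from the cheeks (booth -y); 1.0 = on, leaning 0.5 rad towards the booth (+y). Over-centre: past 0.5 it falls to the stop by itself.
- tape_roll: Tape roll 96 mm across, 25 mm high, lying; leave it.
- tub_square: White square tub 72 x 72 x 55 mm; leave it.
- bench_block: Steel block 60 x 60 x 15 mm; leave it.
- earring_card_1: Earring card 66 x 50 x 7 mm, lying; leave it.
- glue_tube: Glue tube 27 x 98 x 19 mm, lying; leave it.

How it is judged:
By the outcome, as a careful person would: the job done as asked, in the order asked, and still so for the second after the job is handed in, with the robot touching nothing.
It also fails if it takes over 72 s, if anything falls off the work surface, if the arm or the gripper's body presses on something with over 40 N, if the wrist force passes 120 N, or if a joint passes its speed limit or range.

ROBOT

A 6-joint arm with a two-finger parallel gripper is mounted at the origin on a cart in front of the work surface, level with it; the furniture and walls round the work are solid. World frame = base frame: x ahead of the robot, y to its left, z up, the work surface at z = 0. Lengths are in mm, angles in rad, forces in N, time in s.
With the tool pointing down it reaches from about 400 to 925 mm from the base axis. Payload 12.5 kg.
Tool frame: the origin (TCP) lies between the finger pads; the fingertips stand 14 mm ahead of it and the grasp point (between the pads) lies 5 mm behind it; x points along the fingers, y is the direction in which the jaws open and shut, and the axes are right-handed (so a half turn about x gives the same grasp; the last joint's range is limited). The gripper opens to 95 mm and grips with 3 to 60 N. Pads are 20 mm wide; open, the fingers measure 119 mm over their backs; the gripper's body (75 mm by 180 mm) begins 59 mm behind the grasp point.
Start: joints at [1.189, 0.491, 1.559, -0, 1.092, -0.106], TCP at [170.18, 601.402, 228.661] pointing down, gripper open.
Joint ranges: [-3.1, 3.1], [-0.84, 2.19], [0.05, 2.79], [-1.13, 4.28], [0.06, 2.93], [-2.69, 2.69]. Speed limits (rad/s): [2.22, 2.22, 2.79, 3.14, 3.14, 3.14].

INTERFACE

Orientations are given as [roll, pitch, yaw] about the fixed x, y, z axes, in that order (R = Rz(yaw) Ry(pitch) Rx(roll)).
In Python, from cell import env, cams gives the robot as it stands.
- The arm moves only by the tool carry_out, never from a script. Its arguments are lists of equal length, an entry for each row: "grip": the closure, from -1 (fully open) to 1 (shut); "linear": the shift along the tool's x, y, z scaled (see below), a list of three; "turn": the turn about the tool's x scaled (see below). In form: {"grip": [grip, ...], "linear": [[tx, ty, tz], ...], "turn": [turn, ...]}. A call has 1 to 5 rows; each row shifts and turns the commanded pose from where the row before left it, along the tool's axes as they then stand; what a row does not reach is not made up. The controller multiplies each number of a shift by 0.5 m and each number of a turn by 180 degrees. A row lasts 1/10 s, in which the tool goes at most 50 mm and 8.59 degrees, less where a joint would pass 70% of its speed; a pose out of reach is approached as far as the arm can. A call with a number of a shift or a turn outside -1 to 1 is refused whole. A call with a gripper value outside its range is refused whole. The fingers move at their own pace and stop on an object; the grip force is fixed at half the most. Time passes only in rows, so rows that do not move let the fingers close. It gives the time, the measured TCP pose, the force and the opening at its end, in the units of the state.
- env.state(): the state, without advancing time (a new reading comes with each control period).
- cams.read_camera(name): name is "scene" or "top" or "wrist"; returns the picture (400x640x3 uint8, blue, green, red); there is no depth.
- cams.camera_info(name): a dict with "fx", "fy", "cx", "cy" (pixels), "dist" ([k1, k2, p1, p2, k3] as OpenCV has them; the pictures are not rectified), "view" (4x4, takes a point from world to camera coordinates). Camera axes: x right, y down, z forward; pixel columns grow to the right and rows downward; lengths in mm; the calibration is good to about 2 mm. A picture is of the moment at which its call begins: read the wrist's pose just before it. camera_info takes no time and is no camera call; for the wrist camera it gives the pose at the moment of the call.
- env.job_done(): hands the job in, once; it reports no verdict.
The state is a dict: "t": time; "joints": joint angles; "qvel": joint speeds; "tau": joint torques, N m; "eef_pos": TCP position; "tcp_rot": TCP orientation; "ft_force": force on the tool from outside, world axes, zero at the start; "moment": the same for the moment, N m; "opening": opening from 0.0 (shut) to 1.0 (fully open).
Only numpy, scipy, OpenCV 4.12 (cv2) and the standard library are available. Lean on these libraries where they do the work, as an engineer would, in place of code of your own. Each camera call takes 0.05 s, during which the arm holds its last target. There are 200 camera calls.

## Working session

There is one attempt and no reset: what is moved stays moved. The work goes in short steps, Python scripts to look and compute and a tool call to move; the robot and the scene stay as the last step left them, time stands still between calls to the robot, and variables do not carry over. Pictures are saved under pics/ and viewed, about 8 in all and at most 12, crops included, and the job is handed in when it is done.

Besides the shell and the picture viewer there is one more tool, called after "Emit:" as name(argument=value, ...), one argument or row to a line, values as JSON. carry_out: Moves the arm, as the interface text tells. Shifts and turns lie within -1 to 1; 1 stands for 0.5 m of shift or 180 degrees of turn. Its arguments: {"type":"object","properties":{"grip":{"type":"array"},"linear":{"type":"array"},"turn":{"type":"array"}},"required":["grip","linear","turn"]}

```bash
ls; mkdir -p pics; python3 - <<'E'
from cell import env,cams
import cv2,json,numpy as np
for n in("scene","top"):
    cv2.imwrite(f"pics/{n}0.png",cams.read_camera(n)); i=cams.camera_info(n)
    print(n,i["fx"],i["cx"],i["cy"],i["dist"],np.round(i["view"],3).tolist())
s=env.state();print(s)
E
```

```text
pics
scene 430.63901385815205 314.77960892408043 200.20236801716192 [-0.0505992  0.         0.         0.         0.       ] [[-0.549, -0.836, 0.015, 297.642], [-0.633, 0.403, -0.661, 407.884], [0.546, -0.372, -0.75, 1590.114], [0.0, 0.0, 0.0, 1.0]]
top 463.3618860037818 319.7689894277518 199.19077847394914 [0.02731117 0.         0.         0.         0.        ] [[-0.14, -0.99, -0.0, 66.8], [-0.953, 0.135, -0.272, 503.179], [0.269, -0.038, -0.962, 1590.99], [0.0, 0.0, 0.0, 1.0]]
{'t': 0.1, 'joints': array([ 1.18939874e+00,  4.91537244e-01,  1.55938349e+00,  1.16776973e-05,
        1.09171079e+00, -1.05616856e-01]), 'qvel': array([ 0.00171991, -0.00362391, -0.00156361,  0.00069152,  0.00011602,
       -0.000278  ]), 'tau': array([ 2.25227675e-03, -6.13614964e+01, -2.58608097e+01,  6.94302307e-02,
        4.69808711e-02,  1.00992315e-05]), 'eef_pos': array([170.09730383, 601.2006197 , 228.09832054]), 'tcp_rot': array([-1.68638271,  1.56975741, -1.96216883]), 'ft_force': array([-1.1165916 , -0.3796135 , -0.26297395]), 'moment': array([ 0.02589483,  0.00916608, -0.01805122]), 'opening': 0.998536002651921}
```

View pics/scene0.png

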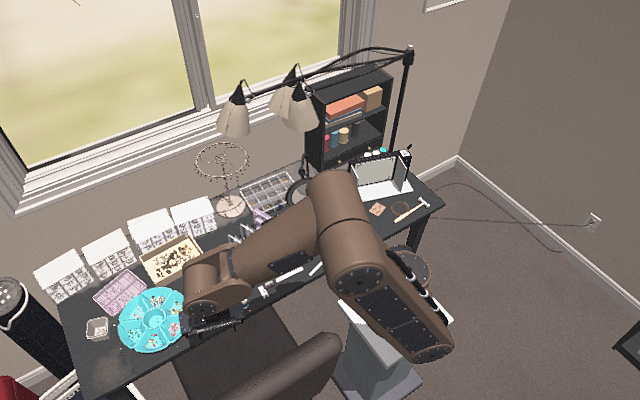

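View pics/top0.png

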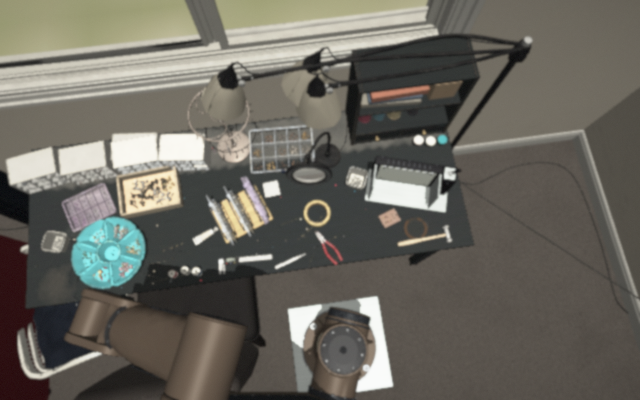

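The scene view shows the booth at about (380,180), with the rack hidden behind the arm. In the top view the rack is at about (238,210), with the lilac case on its right side at about (256,198). The booth is at (408,185) and the toggle at (450,173).

```bash
cat > h.py <<'E'
import numpy as np, cv2
from cell import env,cams
def norm(i,uv):
    K=np.array([[i["fx"],0,i["cx"]],[0,i["fy"],i["cy"]],[0,0,1.]])
    return cv2.undistortPoints(np.array(uv,float).reshape(-1,1,2),K,np.array(i["dist"],float))[:,0]
def ray(i,uv):
    V=np.array(i["view"]);R,t=V[:3,:3],V[:3,3]
    n=norm(i,uv);d=np.c_[n,np.ones(len(n))]@R
    return -R.T@t,d/np.linalg.norm(d,axis=1)[:,None]
def plane(i,uv,z):
    o,d=ray(i,uv);return o+d*((z-o[2])/d[:,2])[:,None]
def tri(obs):  # [(info,uv)...] one point -> point, max ray distance
    A=np.zeros((3,3));b=np.zeros(3);L=[]
    for i,uv in obs:
        o,d=ray(i,[uv]);P=np.eye(3)-np.outer(d[0],d[0]);A+=P;b+=P@o;L.append((o,P))
    x=np.linalg.solve(A,b);return x,max(np.linalg.norm(P@(x-o)) for o,P in L)
def proj(i,p):
    V=np.array(i["view"]);K=np.array([[i["fx"],0,i["cx"]],[0,i["fy"],i["cy"]],[0,0,1.]])
    return cv2.projectPoints(np.array(p,float).reshape(-1,1,3),cv2.Rodrigues(V[:3,:3])[0],V[:3,3],K,np.array(i["dist"],float))[0][:,0]
E
python3 - <<'E'
from h import *
i=cams.camera_info("top")
print(plane(i,[(222,212),(237,205),(256,196),(372,203),(445,208),(450,173)],100).round())
im=cv2.imread("pics/top0.png")
a=cv2.resize(im[165:255,190:290],None,fx=4,fy=4,interpolation=3);b=cv2.resize(im[145:235,360:460],None,fx=4,fy=4,interpolation=3)
cv2.imwrite("pics/c1.png",np.hstack([a,b]))
w=cams.camera_info("wrist");print(w["fx"],w["cx"],w["cy"],w["dist"],np.round(w["view"],3).tolist())
from scipy.spatial.transform import Rotation as R
s=env.state();print(R.from_euler("xyz",s["tcp_rot"]).as_matrix().round(3).tolist())
cv2.imwrite("pics/w0.png",cams.read_camera("wrist"))
E
```

```text
[[ 501.  341.  100.]
 [ 519.  287.  100.]
 [ 542.  217.  100.]
 [ 460. -183.  100.]
 [ 406. -432.  100.]
 [ 530. -477.  100.]]
301.0286818973078 319.92760889035776 196.6010230553061 [-0.00830734  0.          0.          0.          0.        ] [[0.272, 0.962, -0.003, -624.74], [0.922, -0.26, 0.285, -33.54], [0.274, -0.08, -0.958, 392.528], [0.0, 0.0, 0.0, 1.0]]
[[-0.0, 0.272, 0.962], [-0.001, 0.962, -0.272], [-1.0, -0.001, -0.0]]
```

View pics/c1.png

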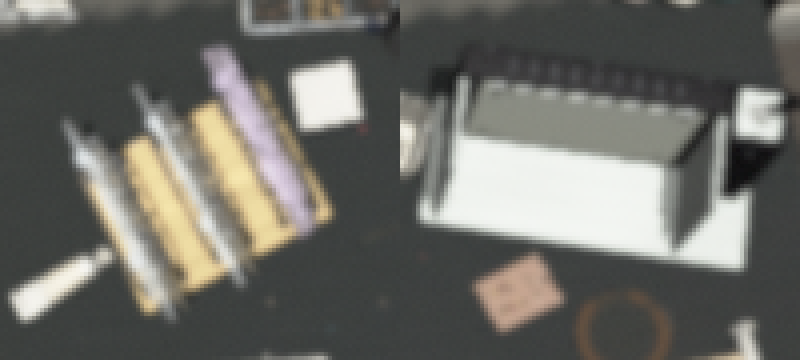

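View pics/w0.png

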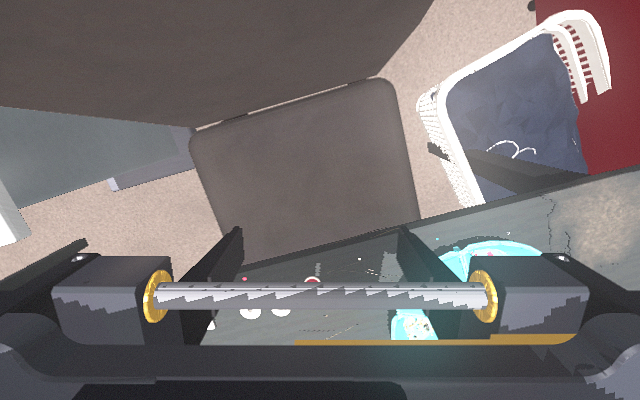

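The crop shows the yellow rack board with two clear cases on its left and the lilac case in the right-hand slot. The booth is on the right, and its toggle stands on the pillar at the far right. The wrist view sees only the desk edge and its own fingers. Next I'll work out the rough layout.

```bash
python3 - <<'E'
from h import *
i=cams.camera_info("top")
def p(l,z):print(plane(i,l,z).round().tolist())
p([(364.5,200.5),(446.2,212)],12); p([(272.5,218.7),(227.5,243)],12)
p([(190+215/4,165+50/4),(190+305/4,165+225/4)],141)
for z in(100,250,350):p([(310,175)],z)
for z in (300,450,600):p([(318,120),(225,115)],z)
E
```

```text
[[495.0, -170.0, 12.0], [410.0, -460.0, 12.0]]
[[474.0, 175.0, 12.0], [408.0, 346.0, 12.0]]
[[602.0, 248.0, 141.0], [436.0, 188.0, 141.0]]
[[593.0, 19.0, 100.0]]
[[542.0, 22.0, 250.0]]
[[508.0, 25.0, 350.0]]
[[706.0, -27.0, 300.0], [766.0, 268.0, 300.0]]
[[636.0, -18.0, 450.0], [688.0, 245.0, 450.0]]
[[565.0, -8.0, 600.0], [611.0, 222.0, 600.0]]
```

Emit:
carry_out(
  grip=[-1,-1,-1,-1,-1],
  linear=[
    [-0.02,-0.032,0.054],
    [-0.02,-0.032,0.054],
    [-0.02,-0.032,0.054],
    [-0.02,-0.032,0.054],
    [-0.02,-0.032,0.054],
  ],
  turn=[0,0,0,0,0],
)

```text
t: 0.65
eef_pos: [278.9, 486.6, 278.9]
tcp_rot: [-1.92, 1.57, -2.196]
ft_force: [-0.6, -0.7, -0.1]
opening: 1.003
```

Emit:
carry_out(
  grip=[-1,-1,-1,-1,-1],
  linear=[
    [-0.02,-0.032,0.054],
    [-0.02,-0.032,0.054],
    [-0.02,-0.032,0.054],
    [-0.02,-0.032,0.054],
    [-0.02,-0.032,0.054],
  ],
  turn=[0,0,0,0,0],
)

```text
t: 1.15
eef_pos: [387.0, 372.8, 329.0]
tcp_rot: [-2.472, 1.571, -2.747]
ft_force: [-0.1, 0.4, -0.1]
opening: 0.997
```

Emit:
carry_out(
  grip=[-1,-1,-1,-1,-1],
  linear=[
    [-0.01,-0.032,0.054],
    [-0.01,-0.032,0.054],
    [-0.01,-0.032,0.054],
    [-0.01,-0.032,0.054],
    [-0.01,-0.032,0.054],
  ],
  turn=[0,0,0,0,0],
)

```text
t: 1.65
eef_pos: [495.2, 259.1, 353.7]
tcp_rot: [-2.787, 1.57, -3.062]
ft_force: [0.0, 0.7, 0.3]
opening: 1.003
```

```bash
cat >> h.py <<'E'
import pickle
def snap(n,tag):
    i=cams.camera_info(n);im=cams.read_camera(n);cv2.imwrite(f"pics/{tag}.png",im)
    pickle.dump(i,open(f"pics/{tag}.pkl","wb"))
def info(tag):return pickle.load(open(f"pics/{tag}.pkl","rb"))
E
python3 - <<'E'
from h import *
snap("wrist","w1");s=env.state();print(s["t"],s["eef_pos"],s["joints"])
E
```

```text
1.7 [497.93331339 256.60819737 354.19370965] [ 3.58519323e-01  2.93195381e-01  1.53523889e+00 -1.30968324e-03
  1.31211725e+00 -9.34442365e-01]
```

View pics/w1.png

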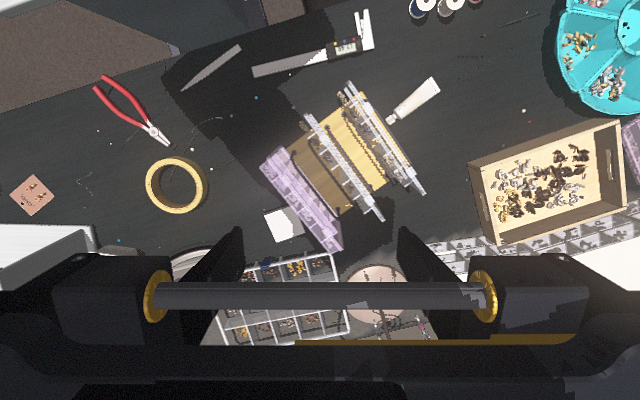

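In the wrist view the lilac case runs from (270,155) to (340,245), the clear cases are to its right, and the glue tube, tub and tape lie clear of it. Now on to the booth.

Emit:
carry_out(
  grip=[-1,-1,-1,-1,-1],
  linear=[
    [0,-0.09,-0.02],
    [0,-0.09,-0.02],
    [0,-0.09,-0.02],
    [0,-0.09,-0.02],
    [0,-0.09,-0.02],
  ],
  turn=[0,0,0,0,0],
)

```text
t: 2.2
eef_pos: [383.8, 56.2, 353.5]
tcp_rot: [0.571, 1.571, 0.296]
ft_force: [0.6, -0.1, -0.3]
opening: 1.0
```

Emit:
carry_out(
  grip=[-1,-1,-1,-1,-1],
  linear=[
    [0,-0.09,0.02],
    [0,-0.09,0.02],
    [0,-0.09,0.02],
    [0,-0.09,0.02],
    [0,-0.09,0.02],
  ],
  turn=[0,0,0,0,0],
)

```text
t: 2.7
eef_pos: [371.3, -174.5, 353.7]
tcp_rot: [0.121, 1.57, -0.155]
ft_force: [1.1, -0.3, -0.1]
opening: 0.998
```

Emit:
carry_out(
  grip=[-1,-1,-1,-1,-1],
  linear=[
    [0,-0.054,0.063],
    [0,-0.054,0.063],
    [0,-0.054,0.063],
    [0,-0.054,0.063],
    [0,-0.054,0.063],
  ],
  turn=[0,0,0,0,0],
)

```text
t: 3.2
eef_pos: [487.5, -346.9, 353.3]
tcp_rot: [2.331, 1.57, 2.055]
ft_force: [0.8, -0.1, -0.2]
opening: 1.001
```

```bash
python3 - <<'E'
from h import *
snap("wrist","w2");s=env.state();print(s["t"],s["eef_pos"],s["joints"])
E
```

```text
3.25 [ 489.72241693 -351.11469785  351.81698786] [-7.31419843e-01  3.63446756e-01  1.43689298e+00 -4.38640067e-04
  1.34139107e+00 -2.02486852e+00]
```

View pics/w2.png

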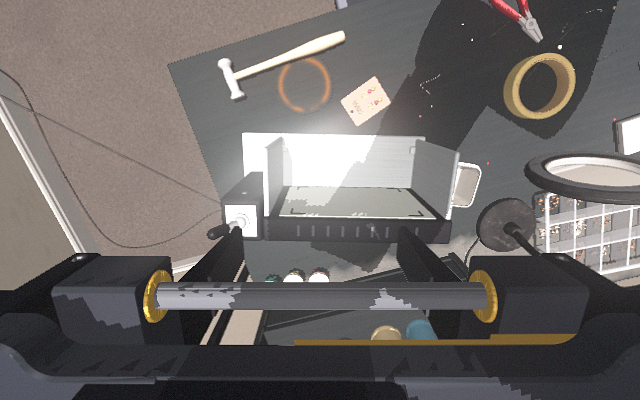

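The w2 view shows the booth from above. The diffuser lies between x=275 and 440 near row 200, the pillar top is at (241,220), and the toggle leans left with its tip at (212,232). I'll take a second view, shifted and lower.

Emit:
carry_out(
  grip=[-1,-1,-1,-1,-1],
  linear=[
    [0.02,-0.045,-0.02],
    [0.02,-0.045,-0.02],
    [0.02,-0.045,-0.02],
    [0.02,-0.045,-0.02],
    [0,0,0],
  ],
  turn=[0,0,0,0,0],
)

```text
t: 3.75
eef_pos: [422.1, -422.5, 311.9]
tcp_rot: [2.655, 1.568, 2.377]
ft_force: [-0.4, -0.2, 0.3]
opening: 0.999
```

```bash
python3 - <<'E'
from h import *
snap("wrist","w3");s=env.state();print(s["t"],s["eef_pos"],s["joints"])
z=lambda t,y0,y1,x0,x1,f:cv2.resize(cv2.imread(f"pics/{t}.png")[y0:y1,x0:x1],None,fx=f,fy=f,interpolation=cv2.INTER_CUBIC)
a=z("w2",125,250,195,455,3);b=z("w3",95,295,200,460,3);cv2.imwrite("pics/c2.png",b);cv2.imwrite("pics/c2a.png",a)
E
```

```text
3.8 [ 423.00837424 -421.73620561  312.81015861] [-8.94501539e-01  3.80344489e-01  1.51228675e+00  1.43515428e-04
  1.25064366e+00 -2.18758872e+00]
```

View pics/w3.png

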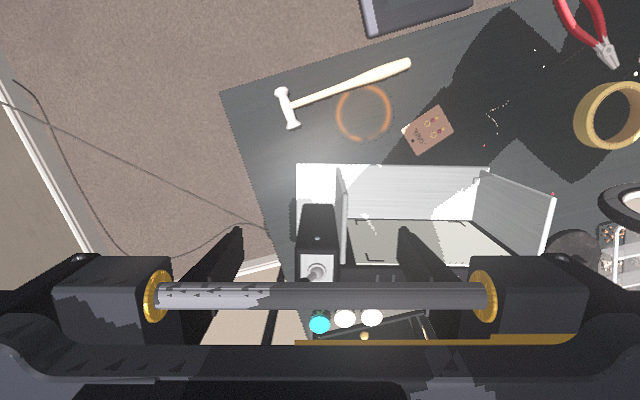

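View pics/c2a.png

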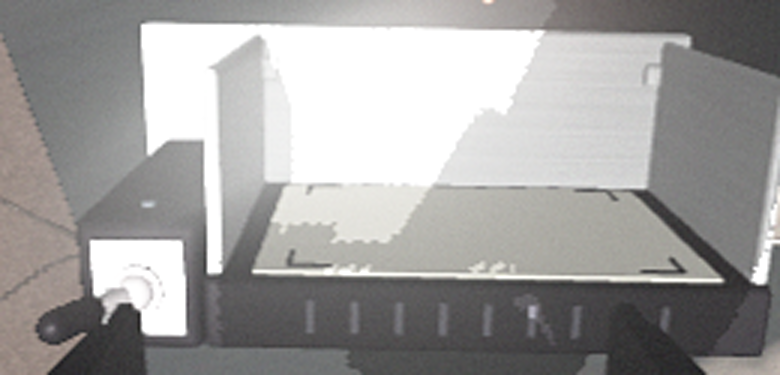

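w3 and the crop give the base front corners, corner marks, plate edge and pivot in both views. I'll triangulate them.

```bash
python3 - <<'E'
from h import *
a,b=info("w2"),info("w3");g=lambda x,y:(195+x/3,125+y/3)
R_={"fr":(g(145,24),(297,164)),"fl":(g(690,36),(490,167)),"plateR":(g(88,240),(301,255)),"plateL":(g(186,240),(335,255)),"piv":(g(142,288),(317,272)),
"mBL":(g(615,190),(468,222)),"mTR":(g(290,265),(368,260)),"mBR":(g(308,188),(376,222))}
X={}
for k,(u,v) in R_.items():
    x,e=tri([(a,u),(b,v)]);X[k]=x;print(k,x.round(1),round(e,1))
p=lambda i,uv,z:plane(i,[uv],z)[0]
for n,i,j in(("w2",a,0),("w3",b,1)):
    r,l=p(i,R_["fr"][j],12),p(i,R_["fl"][j],12);print(n,r.round(1),l.round(1),np.linalg.norm(l-r),"yaw",np.arctan2(-(l-r)[0],(l-r)[1]))
    print(p(i,R_["plateR"][j],172).round(1),p(i,R_["plateL"][j],172).round(1),"piv",p(i,R_["piv"][j],180).round(1))
B=[p(a,g(308,188),30.5),p(a,g(615,190),30.5),p(a,g(290,265),159.5),p(a,g(683,270),159.5)]
print("marks",np.round(B,1).tolist(),np.mean(B,0).round(1))
for z in (205,215):print("tip",p(a,g(55,322),z).round(1))
E
```

```text
fr [ 415.6 -456.9    8.4] 0.3
fl [ 501.5 -172.6   11.9] 0.5
plateR [ 485.  -461.   177.8] 0.1
plateL [ 496.6 -426.2  173.8] 0.3
piv [ 511.5 -450.4  172.7] 0.8
mBL [ 559.  -237.5   59.2] 1.5
mTR [ 522.9 -393.2  155.7] 0.2
mBR [ 493.5 -375.5  135. ] 6.0
w2 [ 415.4 -455.7   12. ] [ 501.9 -173.    12. ] 295.5992737041291 yaw -0.29695592752423383
[ 486.4 -463.6  172. ] [ 496.8 -426.4  172. ] piv [ 508.8 -447.   180. ]
w3 [ 415.3 -456.7   12. ] [ 501.1 -172.4   12. ] 296.93951616055955 yaw -0.29292604043789444
[ 487.7 -462.2  172. ] [ 497.8 -426.6  172. ] piv [ 508.  -449.8  180. ]
marks [[522.8, -394.9, 30.5], [569.7, -233.0, 30.5], [521.9, -392.6, 159.5], [568.0, -237.5, 159.5]] [ 545.6 -314.5   95. ]
tip [ 505.2 -472.9  205. ]
tip [ 502.1 -468.   215. ]
```

Everything agrees: pivot at about (511,-449), diffuser centre at (545.6,-314.5), yaw -0.29. Next I'll straddle the toggle with the open fingers.

Emit:
carry_out(
  grip=[-1,-1,-1,-1,-1],
  linear=[
    [0,0,0.046],
    [0,0,0.046],
    [0,0,0.046],
    [0,-0.004,0.046],
    [0,0,0],
  ],
  turn=[0,0,0,0,0],
)

```text
t: 4.3
eef_pos: [514.2, -447.6, 313.1]
tcp_rot: [0.868, 1.57, 0.594]
ft_force: [0.2, -0.4, 0.3]
opening: 1.0
```

Emit:
carry_out(
  grip=[-1,-1,-1,-1,-1],
  linear=[
    [0.05,0,0],
    [0.05,0,0],
    [0.05,0,0],
    [0.05,0,0],
    [0,0,0],
  ],
  turn=[0,0,0,0,0],
)

```text
t: 4.8
eef_pos: [510.9, -446.6, 210.9]
tcp_rot: [2.575, 1.565, 2.299]
ft_force: [-0.3, 0.1, 0.5]
opening: 0.997
```

Emit:
carry_out(
  grip=[-1,-1,-1,-1,-1],
  linear=[
    [0,0.03,0],
    [0,0.02,0],
    [0,0.02,0],
    [0,0.02,0],
    [0,0.014,0],
  ],
  turn=[0,0,0,0,0],
)

```text
t: 5.3
eef_pos: [526.2, -398.1, 214.4]
tcp_rot: [-1.137, 1.568, -1.412]
ft_force: [-9.2, -25.0, -4.1]
opening: 1.001
```

Emit:
carry_out(
  grip=[-1,-1,-1],
  linear=[
    [0,0.006,0],
    [0,0.006,0],
    [0,0,0],
  ],
  turn=[0,0,0],
)

```text
t: 5.6
eef_pos: [526.3, -397.5, 214.1]
tcp_rot: [-1.338, 1.561, -1.614]
ft_force: [-8.3, -29.5, -5.5]
opening: 0.998
```

```bash
python3 - <<'E'
from h import *
snap("wrist","w4");s=env.state();print(s["t"],s["eef_pos"],s["ft_force"])
snap("top","t4")
a=cv2.imread("pics/w4.png")[100:320,180:460]
t=cv2.resize(cv2.imread("pics/t4.png")[150:230,360:470],None,fx=4,fy=4)
a=cv2.resize(a,None,fx=320/220,fy=320/220);cv2.imwrite("pics/c4.png",np.hstack([a[:320],t[:320,:390]]))
E
```

```text
5.65 [ 526.34208328 -397.55596736  214.08384774] [ -8.9956891  -28.26391864  -5.08408684]
```

The finger stopped at about +7 mm past the pivot, which fits the toggle being on its "on" stop. I'll back off, rise and look.

Emit:
carry_out(
  grip=[-1,-1,-1,-1,-1],
  linear=[
    [0,-0.03,0],
    [0,-0.03,0],
    [0,-0.03,0],
    [0,-0.02,0],
    [-0.05,0,0],
  ],
  turn=[0,0,0,0,0],
)

```text
t: 6.2
eef_pos: [511.3, -446.0, 235.6]
tcp_rot: [2.589, 1.565, 2.312]
ft_force: [0.6, 0.6, -0.1]
opening: 1.002
```

Emit:
carry_out(
  grip=[-1,-1,-1,-1,-1],
  linear=[
    [-0.09,0,0],
    [-0.09,0,0],
    [-0.09,0.05,-0.05],
    [0,0.08,-0.05],
    [0,0.08,-0.05],
  ],
  turn=[0,0,0,0,0],
)

```text
t: 6.7
eef_pos: [470.5, -327.0, 368.7]
tcp_rot: [-0.242, 1.569, -0.519]
ft_force: [1.0, 0.4, 0.4]
opening: 1.002
```

```bash
python3 - <<'E'
from h import *
snap("wrist","w5");s=env.state();print(s["t"],s["eef_pos"],s["ft_force"],s["joints"])
i=info("w5");x=np.array([.958,-.288,0]);y=np.array([.288,.958,0]);P=np.array([511,-449.5,176])
for sg in(-1,1):print(proj(i,[P,P+y*21.6*sg+[0,0,39.5]]).round().tolist())
im=cv2.imread("pics/w5.png");u,v=proj(i,P)[0].astype(int);print(u,v)
cv2.imwrite("pics/c5.png",cv2.resize(im[max(v-60,0):v+60,max(u-80,0):u+80],None,fx=4,fy=4))
E
```

```text
6.75 [ 468.71878522 -321.00651802  369.02716136] [ 4.54318669 -0.03366673  3.5257414 ] [-7.17452867e-01  2.98201332e-01  1.48993113e+00  1.56646568e-03
  1.35430375e+00 -2.01406060e+00]
[[235.0, 233.0], [206.0, 247.0]]
[[235.0, 233.0], [244.0, 248.0]]
234 233
```

View pics/c5.png

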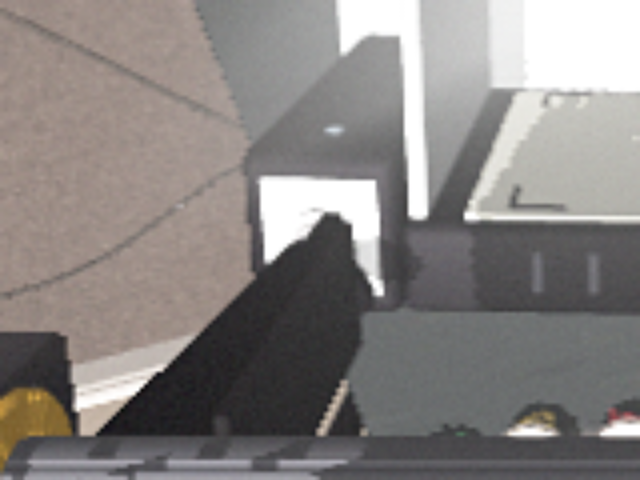

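The finger hides the toggle here. I'll check it numerically in the top view while moving on to the rack.

Emit:
carry_out(
  grip=[-1,-1,-1,-1,-1],
  linear=[
    [0,0.058,-0.052],
    [0,0.058,-0.052],
    [0,0.058,-0.052],
    [0,0.058,-0.052],
    [0,0.058,-0.052],
  ],
  turn=[0,0,0,0,0],
)

```text
t: 7.25
eef_pos: [384.7, -151.7, 368.0]
tcp_rot: [1.034, 1.57, 0.758]
ft_force: [0.1, 0.9, 0.8]
opening: 1.0
```

Emit:
carry_out(
  grip=[-1,-1,-1,-1,-1],
  linear=[
    [0,0.09,-0.02],
    [0,0.09,-0.02],
    [0,0.09,-0.02],
    [0,0.09,-0.02],
    [0,0.09,-0.02],
  ],
  turn=[0,0,0,0,0],
)

```text
t: 7.75
eef_pos: [398.5, 79.0, 368.4]
tcp_rot: [0.592, 1.57, 0.316]
ft_force: [1.1, -1.1, -0.2]
opening: 1.001
```

Emit:
carry_out(
  grip=[-1,-1,-1,-1,-1],
  linear=[
    [0,0.057,0.022],
    [0,0.057,0.022],
    [0,0.057,0.022],
    [0,0.057,0.022],
    [0,0.057,0.022],
  ],
  turn=[0,0,0,0,0],
)

```text
t: 8.25
eef_pos: [491.2, 200.5, 368.0]
tcp_rot: [1.995, 1.571, 1.72]
ft_force: [1.0, -0.6, 0.1]
opening: 1.001
```

Emit:
carry_out(
  grip=[-1,-1,-1,-1,-1],
  linear=[
    [0.025,0,0],
    [0.025,0,0],
    [0.025,0,0],
    [0.025,0,0],
    [0.025,0,0],
  ],
  turn=[-0.042,-0.042,-0.042,-0.042,-0.042],
)

```text
t: 8.75
eef_pos: [490.6, 199.3, 305.0]
tcp_rot: [1.497, 1.571, 1.887]
ft_force: [1.0, -0.4, -0.4]
opening: 0.997
```

```bash
python3 - <<'E'
from h import *
from scipy.spatial.transform import Rotation as R
snap("wrist","w6");s=env.state();print(s["t"],s["eef_pos"],s["joints"],R.from_euler("xyz",s["tcp_rot"]).as_matrix().round(3).tolist())
snap("top","t6");i=info("top") if 0 else info("t6")
x=np.array([.958,-.288,0]);y=np.array([.288,.958,0]);P=np.array([511,-449.5,176])
a=cv2.imread("pics/top0.png");b=cv2.imread("pics/t6.png")
for sg in(-1,1):
    u,v=proj(i,P+y*19*sg+[0,0,36])[0];r=(slice(int(v)-2,int(v)+3),slice(int(u)-2,int(u)+3));print(sg,u,v,a[r].mean((0,1)).round(),b[r].mean((0,1)).round())
u,v=proj(i,[545.6,-314.5,95])[0].astype(int);r=(slice(v-3,v+4),slice(u-8,u+9));print("diff",a[r].mean(),b[r].mean())
im=cv2.imread("pics/w6.png");cv2.imwrite("pics/c6.png",cv2.resize(im[30:280,160:480],None,fx=2.4,fy=2.4,interpolation=2))
E
```

```text
8.8 [490.00819466 199.12674231 303.10776444] [ 2.60972803e-01  2.82333481e-01  1.68720816e+00  2.18654456e-04
  1.17479842e+00 -1.70717183e+00] [[-0.003, -0.387, 0.922], [-0.001, 0.922, 0.387], [-1.0, 0.001, -0.003]]
-1 458.1085229050522 169.23667797716638 [54. 57. 59.] [79. 85. 89.]
1 446.601115493003 167.6205683909493 [136. 139. 136.] [50. 50. 49.]
diff 135.9719887955182 134.68627450980392
```

View pics/c6.png

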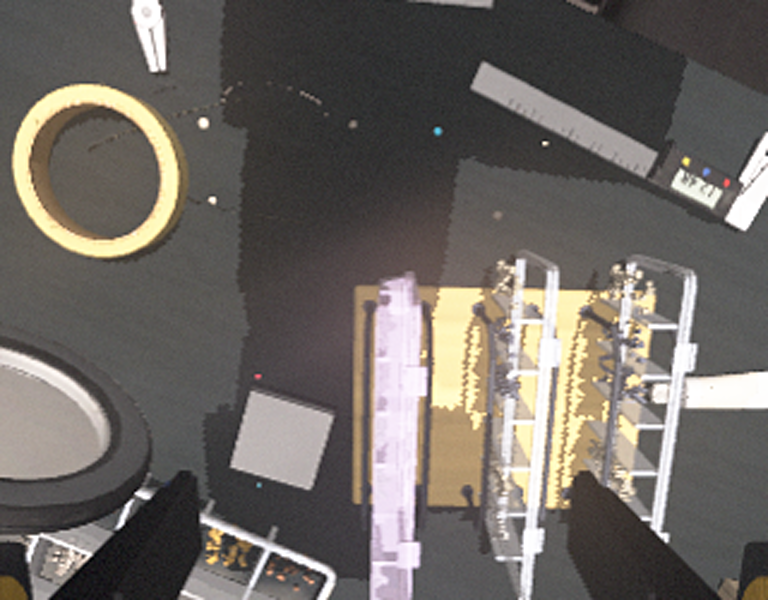

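The toggle reads on: the on-tip pixel went from bright to black in the top view. The crop shows the lilac case's top edge at x≈372-425 and y≈275-600, with clips on its right (world-left) side at (413,380) and (408,555). Measuring the case next.

```bash
python3 - <<'E'
from h import *
i=info("w6");im=cv2.imread("pics/w6.png")
f=im.astype(int);m=((f[...,0]-f[...,1]>12)&(f[...,2]-f[...,1]>4)&(f[...,1]>70)).astype(np.uint8)
m[:, :300]=0;m[:,350:]=0
n,l,st,c=cv2.connectedComponentsWithStats(cv2.morphologyEx(m,cv2.MORPH_CLOSE,np.ones((5,5))))
k=1+st[1:,4].argmax();print(st[k])
for v in range(st[k][1],st[k][1]+st[k][3],12):
    u=np.where(l[v]==k)[0];
    a=plane(i,[(u.min(),v),(u.max()+1,v)],141);print(v,u.min(),u.max()+1,a[:,:2].round(1).tolist(),round(np.linalg.norm(a[0]-a[1]),1))
y=slice(st[k][1]-5,st[k][1]+150)
cv2.imwrite("pics/c7.png",cv2.resize(im[140:285,305:405],None,fx=5.5,fy=4.1,interpolation=cv2.INTER_CUBIC))
E
```

```text
[ 311  145   28  137 2348]
145 329 331 [[448.4, 192.2], [447.6, 194.1]] 2.1
157 319 336 [[464.2, 187.3], [457.3, 204.0]] 18.1
169 318 335 [[476.7, 191.2], [469.7, 208.2]] 18.4
181 317 335 [[489.4, 195.2], [481.9, 213.4]] 19.7
193 317 338 [[502.0, 200.4], [493.2, 221.8]] 23.2
205 317 334 [[514.9, 205.6], [507.7, 223.2]] 19.0
217 316 333 [[528.6, 210.0], [521.3, 227.8]] 19.2
229 316 333 [[542.2, 215.5], [534.7, 233.5]] 19.5
241 315 333 [[556.5, 220.1], [548.5, 239.4]] 20.9
253 315 333 [[570.8, 225.9], [562.7, 245.4]] 21.1
265 315 335 [[585.4, 231.8], [576.3, 253.8]] 23.8
277 314 332 [[600.8, 236.8], [592.6, 256.8]] 21.7
```

```bash
python3 - <<'E'
from h import *
t=info("t6");a,b,c=info("w2"),info("w3"),info("w6")
for o in([(a,(525,172)),(b,(598,203))],[(t,(331,173)),(a,(525,172))],[(t,(287,176)),(c,(222,210))]):
    x,e=tri(o);print(x.round(),round(e,1))
# height of case near end: top view / w6 / w1
for uv in((335,149),):pass
im=cv2.imread("pics/w1.png").astype(int)
m=((im[...,0]-im[...,1]>12)&(im[...,2]-im[...,1]>4)&(im[...,1]>70)).astype(np.uint8);m[:,:240]=0;m[:,360:]=0;m[:140]=0;m[262:]=0
cs=max(cv2.findContours(m,0,2)[0],key=cv2.contourArea);print(cv2.approxPolyDP(cs,4,True)[:,0].tolist())
E
```

```text
[594. -35.  38.] 1.7
[590. -58.  75.] 8.3
[605.  98.  63.] 8.7
[[278, 149], [259, 168], [330, 253], [343, 249], [333, 237], [338, 233], [330, 222], [334, 219], [286, 166], [291, 161], [284, 148]]
```

```bash
python3 - <<'E'
from h import *
a,c=info("w1"),info("w6")
for u,v in(((259,168),(319,153)),((330,253),(314,282)),((259,168),(319,157))):
    x,e=tri([(a,u),(c,v)]);print(x.round(1),round(e,1))
print(proj(a,[[451,192,141],[606,238,141]]).round(), proj(c,[[451,192,141]]).round())
E
```

```text
[465.1 186.1 131.6] 3.6
[610.  241.3 133.1] 1.7
[466.4 187.4 136.9] 1.6
[[257. 154.]
 [327. 255.]] [[328. 147.]]
```

Emit:
carry_out(
  grip=[-1,-1,-1,-1,-1],
  linear=[
    [0,0,0],
    [0,0,0],
    [0,0,0],
    [0,0,0],
    [0,0,0],
  ],
  turn=[0.046,0.046,0.046,0.046,0.046],
)

```text
t: 9.35
eef_pos: [490.7, 199.4, 306.3]
tcp_rot: [0.795, 1.57, 0.446]
ft_force: [0.8, 0.4, 1.1]
opening: 0.996
```

Emit:
carry_out(
  grip=[-1,-1,-1,-1,-1],
  linear=[
    [0,0,0],
    [0,0,0],
    [0,0,0],
    [0,0,0],
    [0,0,0],
  ],
  turn=[0.046,0.046,0.046,0.046,0.046],
)

```text
t: 9.85
eef_pos: [490.7, 199.4, 306.3]
tcp_rot: [1.531, 1.57, 0.459]
ft_force: [-0.4, 0.4, 0.4]
opening: 0.998
```

Emit:
carry_out(
  grip=[-1,-1,-1,-1,-1],
  linear=[
    [0,0,0],
    [0,0,0],
    [0,0,0],
    [0,0,0],
    [0,0,0],
  ],
  turn=[0.046,0.046,0.046,0.046,0.046],
)

```text
t: 10.35
eef_pos: [490.7, 199.4, 306.3]
tcp_rot: [2.271, 1.57, 0.477]
ft_force: [0.2, 1.0, -0.3]
opening: 1.002
```

Emit:
carry_out(
  grip=[-1,-1,-1,-1,-1],
  linear=[
    [0,0,0],
    [0,0,0],
    [0,0,0],
    [0,0,0],
    [0,0,0],
  ],
  turn=[0.046,0.046,0.046,0.046,0.046],
)

```text
t: 10.85
eef_pos: [490.7, 199.3, 306.3]
tcp_rot: [2.968, 1.57, 0.451]
ft_force: [0.3, -0.8, -0.1]
opening: 1.0
```

Emit:
carry_out(
  grip=[-1,-1,-1],
  linear=[
    [0,0,0],
    [0,0,0],
    [0,0,0],
  ],
  turn=[0.046,0.046,0],
)

```text
t: 11.15
eef_pos: [490.7, 199.4, 306.2]
tcp_rot: [-3.005, 1.57, 0.477]
ft_force: [-0.1, -0.4, -0.4]
opening: 1.001
```

```bash
cat >> h.py <<'E'
from scipy.spatial.transform import Rotation
def st():
    s=env.state();R=Rotation.from_euler("xyz",s["tcp_rot"]).as_matrix();return s,R,np.arctan2(R[1,2],R[0,2])
def go(p,head):  # what to command, scaled, before turning
    s,R,h=st();d=R.T@(np.array(p)-s["eef_pos"])/500;print("t",s["t"],"pos",s["eef_pos"].round(1),"head",round(h,4),"linear",d.round(4),"turn",round(-((head-h+np.pi)%(2*np.pi)-np.pi)/np.pi,4),"F",s["ft_force"].round(1),"open",round(s["opening"],3),"j",s["joints"].round(2))
E
python3 - <<'E'
from h import *
go([526,220,303],-2.7816)
snap("wrist","w8")
im=cv2.imread("pics/w8.png");f=im.astype(int)
m=((f[...,0]-f[...,1]>12)&(f[...,2]-f[...,1]>4)&(f[...,1]>70)).astype(np.uint8);m[:,:240]=0;m[:,400:]=0;m[270:]=0
n,l,s_,c=cv2.connectedComponentsWithStats(cv2.morphologyEx(m,cv2.MORPH_CLOSE,np.ones((5,5))));i=info("w8")
k=1+s_[1:,4].argmax();print(s_[k])
for v in range(s_[k][1],s_[k][1]+s_[k][3],14):
    u=np.where(l[v]==k)[0];a=plane(i,[(u.min(),v),(u.max()+1,v)],141);print(v,u.min(),u.max()+1,a[:,:2].round(1).tolist(),round(np.linalg.norm(a[0]-a[1]),1))
cv2.imwrite("pics/c8.png",cv2.resize(im[20:270,200:460],None,fx=3,fy=2.4,interpolation=cv2.INTER_CUBIC))
E
```

```text
t 11.15 pos [490.7 199.4 306.2] head -2.8011 linear [ 0.0064 -0.0153 -0.0804] turn -0.0062 F [-0.1 -0.4 -0.4] open 1.001 j [0.26 0.28 1.68 0.   1.18 1.49]
[ 298   56   29  152 2392]
56 302 306 [[607.0, 259.0], [608.3, 255.3]] 3.9
70 301 322 [[594.6, 255.9], [601.5, 236.3]] 20.8
84 301 322 [[582.2, 251.7], [589.3, 231.9]] 21.1
98 299 322 [[568.8, 249.4], [576.7, 227.4]] 23.4
112 303 322 [[557.2, 241.2], [563.7, 222.8]] 19.5
126 304 322 [[544.2, 235.7], [550.5, 218.0]] 18.7
140 304 322 [[530.6, 231.1], [536.9, 213.2]] 19.0
154 305 323 [[516.9, 225.3], [523.4, 207.2]] 19.2
168 305 324 [[502.6, 220.5], [509.4, 201.1]] 20.6
182 302 325 [[486.7, 218.6], [495.1, 194.8]] 25.2
196 306 325 [[473.0, 209.3], [480.1, 189.3]] 21.1
```

Emit:
carry_out(
  grip=[-1,-1,-1,-1,-1],
  linear=[
    [0.042,-0.0033,-0.0196],
    [0.042,-0.0033,-0.0196],
    [0.042,-0.0033,-0.0196],
    [0.042,-0.0033,-0.0196],
    [0.042,-0.0033,-0.0196],
  ],
  turn=[0,0,0,0,-0.006],
)

```text
t: 11.7
eef_pos: [534.3, 223.9, 200.0]
tcp_rot: [-3.007, 1.57, 0.503]
ft_force: [-0.4, -0.1, 0.3]
opening: 0.999
```

Emit:
carry_out(
  grip=[-0.4,-0.4],
  linear=[
    [0,0,0],
    [0,0,0],
  ],
  turn=[0,0],
)

```text
t: 11.9
eef_pos: [533.7, 223.7, 200.9]
tcp_rot: [-0.322, 1.57, -3.097]
ft_force: [-0.9, -0.6, -0.7]
opening: 0.884
```

```bash
python3 - <<'E'
from h import *
snap("wrist","w9")
im=cv2.imread("pics/w9.png");f=im.astype(int);i=info("w9")
m=((f[...,0]-f[...,1]>12)&(f[...,2]-f[...,1]>4)&(f[...,1]>70)).astype(np.uint8);m[:,:240]=0;m[:,400:]=0;m[290:]=0
n,l,s_,c=cv2.connectedComponentsWithStats(cv2.morphologyEx(m,cv2.MORPH_CLOSE,np.ones((5,5))))
k=1+s_[1:,4].argmax();print(s_[k])
for v in range(s_[k][1],s_[k][1]+s_[k][3],14):
    u=np.where(l[v]==k)[0];a=plane(i,[(u.min(),v),(u.max()+1,v)],141);print(v,u.min(),u.max()+1,a[:,:2].round(1).tolist(),round(np.linalg.norm(a[0]-a[1]),1))
go([534,223.5,132],-2.7816)
cv2.imwrite("pics/c9.png",cv2.resize(im[10:290,180:460],None,fx=2.14,fy=2.14,interpolation=cv2.INTER_CUBIC))
E
```

```text
[ 303  104   37  178 4768]
104 314 315 [[610.2, 257.3], [610.4, 256.7]] 0.7
118 308 338 [[600.0, 257.9], [607.5, 238.5]] 20.8
132 308 337 [[591.0, 254.6], [598.4, 235.5]] 20.4
146 308 336 [[581.9, 251.2], [589.0, 232.6]] 20.0
160 304 334 [[571.4, 250.4], [579.2, 230.2]] 21.7
174 309 335 [[563.0, 243.4], [569.8, 225.6]] 19.0
188 309 334 [[553.1, 239.7], [559.7, 222.4]] 18.6
202 309 334 [[542.9, 235.9], [549.6, 218.4]] 18.8
216 309 333 [[532.4, 232.0], [538.9, 214.9]] 18.3
230 310 336 [[521.8, 227.3], [529.0, 208.5]] 20.1
244 309 335 [[510.4, 223.8], [517.7, 204.8]] 20.4
258 305 335 [[497.8, 222.6], [506.4, 200.2]] 23.9
272 305 335 [[486.0, 218.2], [494.7, 195.5]] 24.3
t 11.95 pos [533.8 223.7 201.5] head -2.7758 linear [ 1.39e-01  5.00e-04 -1.00e-04] turn 0.0019 F [ 0.3 -0.2  1.2] open 0.848 j [0.28 0.45 1.71 0.   0.98 1.49]
```

View pics/c9.png

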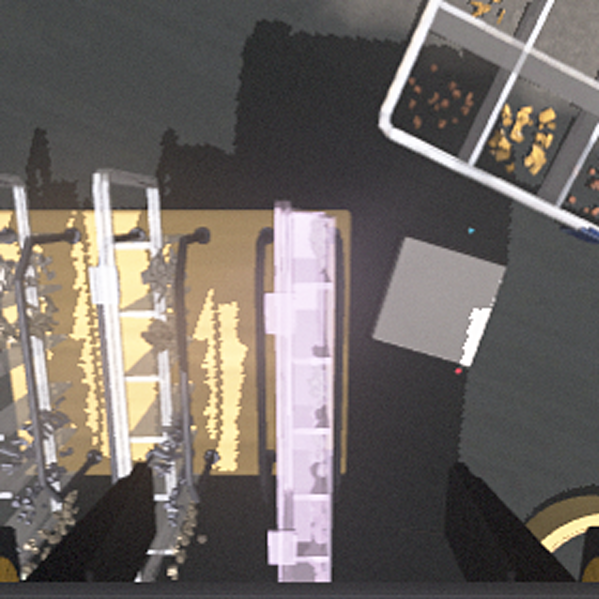

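The crop is clear. The solid lid strip with its clips is on the image's left (world +y), and the open compartments and tray are on the right, so the lid faces world-left. The grasp point between the clips is directly beneath the tool, so I descend and grip.

Emit:
carry_out(
  grip=[-0.4,-0.4,-0.4,-0.4,-0.4],
  linear=[
    [0.04,0,0],
    [0.04,0,0],
    [0.04,0,0],
    [0.031,0,0],
    [0,0,0],
  ],
  turn=[0.002,0,0,0,0],
)

```text
t: 12.45
eef_pos: [533.2, 223.5, 124.7]
tcp_rot: [-0.11, 1.57, -2.893]
ft_force: [-0.3, -0.3, -0.4]
opening: 0.697
```

Emit:
carry_out(
  grip=[1,1,1,1,1],
  linear=[
    [0,0,0],
    [0,0,0],
    [0,0,0],
    [0,0,0],
    [0,0,0],
  ],
  turn=[0,0,0,0,0],
)

```text
t: 12.95
eef_pos: [533.9, 223.8, 125.4]
tcp_rot: [-3.086, 1.57, 0.415]
ft_force: [0.0, 0.2, 0.4]
opening: 0.335
```

Emit:
carry_out(
  grip=[1,1,1,1,1],
  linear=[
    [0,0,0],
    [0,0,0],
    [0,0,0],
    [0,0,0],
    [0,0,0],
  ],
  turn=[0,0,0,0,0],
)

```text
t: 13.45
eef_pos: [533.8, 223.8, 125.1]
tcp_rot: [-2.849, 1.571, 0.652]
ft_force: [-0.9, -0.4, 4.5]
opening: 0.257
```

```bash
python3 - <<'E'
from h import *
go([534,223.5,300],-2.7816)
E
```

```text
t 13.45 pos [533.8 223.8 125.1] head -2.7828 linear [-3.498e-01  6.000e-04 -3.000e-04] turn -0.0004 F [-0.9 -0.4  4.5] open 0.257 j [0.28 0.55 1.78 0.   0.81 1.49]
```

Gripped: the opening is 24.4 mm, as expected. Lifting.

Emit:
carry_out(
  grip=[1,1,1,1,1],
  linear=[
    [-0.01,0,0],
    [-0.03,0,0],
    [-0.05,0,0],
    [-0.05,0,0],
    [-0.05,0,0],
  ],
  turn=[0,0,0,0,0],
)

```text
t: 13.95
eef_pos: [533.5, 223.6, 220.8]
tcp_rot: [-0.096, 1.57, -2.879]
ft_force: [-0.2, -0.1, -1.3]
opening: 0.254
```

Emit:
carry_out(
  grip=[1,1,1,1,1],
  linear=[
    [-0.06,0,0],
    [-0.06,0,0],
    [-0.04,0,0],
    [-0.02,0,0],
    [0,0,0],
  ],
  turn=[0,0,0,0,0],
)

```text
t: 14.45
eef_pos: [533.9, 223.8, 310.7]
tcp_rot: [3.131, 1.569, 0.348]
ft_force: [-0.8, 0.1, -2.4]
opening: 0.257
```

```bash
python3 - <<'E'
from h import *
go([400,70,310],-2.7816)
E
```

```text
t 14.45 pos [533.9 223.8 310.7] head -2.7828 linear [0.0009 0.194  0.3587] turn -0.0004 F [-0.8  0.1 -2.4] open 0.257 j [0.28 0.35 1.56 0.   1.23 1.49]
```

Emit:
carry_out(
  grip=[1,1,1,1,1],
  linear=[
    [0,0.01,0.018],
    [0,0.02,0.036],
    [0,0.02,0.036],
    [0,0.02,0.036],
    [0,0.02,0.036],
  ],
  turn=[0,0,0,0,0],
)

```text
t: 14.95
eef_pos: [472.2, 152.1, 308.5]
tcp_rot: [-0.163, 1.568, -2.946]
ft_force: [-0.4, 0.5, -1.2]
opening: 0.257
```

Emit:
carry_out(
  grip=[1,1,1,1,1],
  linear=[
    [0,0.02,0.036],
    [0,0.02,0.036],
    [0,0.02,0.036],
    [0,0.02,0.036],
    [0,0.02,0.036],
  ],
  turn=[0,0,0,0,0],
)

```text
t: 15.45
eef_pos: [405.4, 73.9, 308.7]
tcp_rot: [-0.343, 1.568, -3.126]
ft_force: [0.8, -0.2, -1.6]
opening: 0.253
```

Emit:
carry_out(
  grip=[1,1,1,1,1],
  linear=[
    [0,0,0],
    [0,0,0],
    [0,0,0],
    [0,0,0],
    [0,0,0],
  ],
  turn=[-0.0366,-0.0366,-0.0366,-0.0366,-0.0366],
)

```text
t: 15.95
eef_pos: [405.9, 74.4, 308.7]
tcp_rot: [-0.924, 1.568, -3.127]
ft_force: [-0.6, -0.6, -1.1]
opening: 0.253
```

Emit:
carry_out(
  grip=[1,1,1,1,1],
  linear=[
    [0,0,0],
    [0,0,0],
    [0,0,0],
    [0,0,0],
    [0,0,0],
  ],
  turn=[-0.0366,-0.0366,-0.0366,0,0],
)

```text
t: 16.45
eef_pos: [406.4, 74.5, 309.2]
tcp_rot: [-1.316, 1.569, 3.1]
ft_force: [-0.1, 0.6, -1.4]
opening: 0.259
```

```bash
python3 - <<'E'
from h import *
go([390,-150,315],-1.863);go([505.4,-302.4,315],-1.863)
E
```

```text
t 16.45 pos [406.4  74.5 309.2] head -1.8665 linear [-0.0115  0.0994  0.4392] turn -0.0011 F [-0.1  0.6 -1.4] open 0.259 j [0.02 0.09 1.92 0.   1.13 0.32]
t 16.45 pos [406.4  74.5 309.2] head -1.8665 linear [-0.0119  0.409   0.6635] turn -0.0011 F [-0.1  0.6 -1.4] open 0.259 j [0.02 0.09 1.92 0.   1.13 0.32]
```

Emit:
carry_out(
  grip=[1,1,1,1,1],
  linear=[
    [-0.004,0.01,0.04],
    [-0.004,0.02,0.08],
    [-0.004,0.02,0.08],
    [0,0.02,0.08],
    [0,0.02,0.08],
  ],
  turn=[0,0,0,0,0],
)

```text
t: 16.95
eef_pos: [397.6, -112.1, 315.7]
tcp_rot: [-2.575, 1.571, 1.842]
ft_force: [0.2, 0.4, -1.3]
opening: 0.256
```

Emit:
carry_out(
  grip=[1,1,1,1,1],
  linear=[
    [0,0.02,0.08],
    [0,0.05,0.06],
    [0,0.07,0.05],
    [0,0.07,0.04],
    [0,0.05,0.03],
  ],
  turn=[0,0,0,0,0],
)

```text
t: 17.45
eef_pos: [486.1, -274.5, 315.0]
tcp_rot: [-1.941, 1.57, 2.475]
ft_force: [-0.1, 0.4, -1.2]
opening: 0.255
```

Emit:
carry_out(
  grip=[1,1,1,1],
  linear=[
    [0,0.03,0.02],
    [0,0.03,0.02],
    [0,0,0],
    [0,0,0],
  ],
  turn=[0,0,0,0],
)

```text
t: 17.85
eef_pos: [507.8, -300.0, 315.2]
tcp_rot: [-2.015, 1.569, 2.404]
ft_force: [0.7, -0.4, -1.3]
opening: 0.257
```

```bash
python3 - <<'E'
from h import *
go([505.4,-302.4,144.5],-1.863);snap("wrist","wa")
E
```

```text
t 17.85 pos [ 507.8 -300.   315.2] head -1.8648 linear [ 0.3414 -0.0027  0.0062] turn -0.0006 F [ 0.7 -0.4 -1.3] open 0.257 j [-0.65  0.37  1.53  0.    1.25 -0.35]
```

Emit:
carry_out(
  grip=[1,1,1,1,1],
  linear=[
    [0.02,-0.0027,0.006],
    [0.045,0,0],
    [0.045,0,0],
    [0.045,0,0],
    [0.045,0,0],
  ],
  turn=[0,0,0,0,0],
)

```text
t: 18.4
eef_pos: [505.4, -302.3, 214.8]
tcp_rot: [2.9, 1.571, 1.036]
ft_force: [0.1, -0.2, -1.9]
opening: 0.256
```

Emit:
carry_out(
  grip=[1,1,1,1,1],
  linear=[
    [0.045,0,0],
    [0.04,0,0],
    [0.03,0,0],
    [0.02,0,0],
    [0.006,0,0],
  ],
  turn=[0,0,0,0,0],
)

```text
t: 18.9
eef_pos: [505.5, -302.3, 144.5]
tcp_rot: [-1.971, 1.569, 2.45]
ft_force: [-0.3, -0.9, -1.5]
opening: 0.257
```

```bash
python3 - <<'E'
from h import *
go([505.4,-302.4,144.5],-1.863);snap("wrist","wb");snap("scene","sb")
s=cv2.resize(cv2.imread("pics/sb.png")[130:220,320:450],None,fx=3,fy=3,interpolation=cv2.INTER_CUBIC)
w=cv2.resize(cv2.imread("pics/wb.png")[60:330,180:460],None,fx=1.4,fy=1.4)
h=max(s.shape[0],w.shape[0]);P=lambda a:np.pad(a,((0,h-a.shape[0]),(0,0),(0,0)))
cv2.imwrite("pics/cb.png",np.hstack([P(w),P(s)]))
E
```

```text
t 18.9 pos [ 505.5 -302.3  144.5] head -1.863 linear [-0.     -0.0002  0.0002] turn 0.0 F [-0.3 -0.9 -1.5] open 0.257 j [-0.65  0.54  1.74  0.    0.87 -0.36]
```

View pics/cb.png

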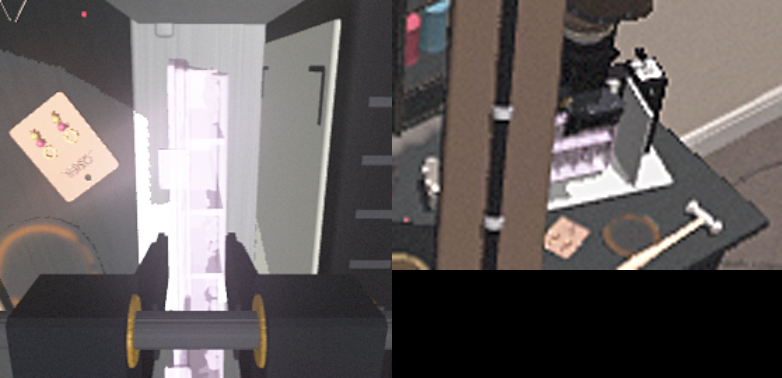

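The wrist view shows the lid side to the left, away from the diffuser on the right. The case's end lines up with the corner mark's row (about 66-68), and it clears the cheek and diffuser. Holding for 3.5 s.

```bash
python3 - <<'E'
from h import *
for _ in range(70):cams.read_camera("wrist")
go([505.4,-302.4,315],-1.863)
E
```

```text
t 22.5 pos [ 506.1 -302.8  145.4] head -1.8629 linear [-0.3392 -0.0016 -0.0004] turn 0.0 F [ 0.4  0.2 -2.2] open 0.254 j [-0.65  0.54  1.74  0.    0.87 -0.36]
```

Emit:
carry_out(
  grip=[1,1,1,1,1],
  linear=[
    [-0.01,0,0],
    [-0.03,0,0],
    [-0.05,0,0],
    [-0.06,0,0],
    [-0.06,0,0],
  ],
  turn=[0,0,0,0,0],
)

```text
t: 23.0
eef_pos: [506.0, -302.7, 251.8]
tcp_rot: [-2.265, 1.571, 2.156]
ft_force: [0.2, 0.3, -1.9]
opening: 0.259
```

Emit:
carry_out(
  grip=[1,1,1,1,1],
  linear=[
    [-0.06,0,0],
    [-0.05,0,0],
    [-0.02,0,0],
    [0,-0.03,-0.02],
    [0,-0.05,-0.03],
  ],
  turn=[0,0,0,0,0],
)

```text
t: 23.5
eef_pos: [474.9, -267.4, 314.6]
tcp_rot: [-1.996, 1.57, 2.423]
ft_force: [0.4, 0.1, -1.7]
opening: 0.255
```

Emit:
carry_out(
  grip=[1,1,1,1,1],
  linear=[
    [0,-0.07,-0.04],
    [0,-0.07,-0.05],
    [0,-0.05,-0.06],
    [0,-0.02,-0.08],
    [0,-0.02,-0.08],
  ],
  turn=[0,0,0,0,0],
)

```text
t: 24.0
eef_pos: [408.7, -84.5, 315.2]
tcp_rot: [-2.862, 1.571, 1.557]
ft_force: [0.7, 0.4, -1.8]
opening: 0.255
```

Emit:
carry_out(
  grip=[1,1,1,1,1],
  linear=[
    [0,-0.02,-0.08],
    [0,-0.02,-0.08],
    [0,-0.02,-0.08],
    [0,-0.01,-0.04],
    [0,0,0],
  ],
  turn=[0,0,0,0,0],
)

```text
t: 24.5
eef_pos: [415.9, 60.4, 315.0]
tcp_rot: [-1.772, 1.57, 2.651]
ft_force: [-0.5, 0.3, -1.2]
opening: 0.257
```

```bash
python3 - <<'E'
from h import *
go([400,70,312],-2.7828)
E
```

```text
t 24.5 pos [415.9  60.4 315. ] head -1.8597 linear [ 0.006  -0.036  -0.0094] turn 0.2938 F [-0.5  0.3 -1.2] open 0.257 j [-0.01  0.1   1.89  0.    1.15  0.28]
```

Turning back, then over to the slot.

Emit:
carry_out(
  grip=[1,1,1,1,1],
  linear=[
    [0,0,0],
    [0,0,0],
    [0,0,0],
    [0,0,0],
    [0,0,0],
  ],
  turn=[0.0367,0.0367,0.0367,0.0367,0.0367],
)

```text
t: 25.0
eef_pos: [416.1, 57.6, 315.0]
tcp_rot: [-0.558, 1.57, -3.003]
ft_force: [0.4, -0.2, -1.1]
opening: 0.257
```

Emit:
carry_out(
  grip=[1,1,1,1,1],
  linear=[
    [0,0,0],
    [0,0,0],
    [0,0,0],
    [0,0,0],
    [0,0,0],
  ],
  turn=[0.0367,0.0367,0.0367,0,0],
)

```text
t: 25.5
eef_pos: [416.2, 57.8, 315.2]
tcp_rot: [-0.352, 1.57, -3.135]
ft_force: [0.4, -0.1, -1.9]
opening: 0.251
```

```bash
python3 - <<'E'
from h import *
go([533.8,223.8,312],-2.7828)
E
```

```text
t 25.5 pos [416.2  57.8 315.2] head -2.7825 linear [ 0.0063 -0.2281 -0.3368] turn 0.0001 F [ 0.4 -0.1 -1.9] open 0.251 j [-0.02  0.1   1.89 -0.    1.15  1.19]
```

Emit:
carry_out(
  grip=[1,1,1,1,1],
  linear=[
    [0,-0.02,-0.03],
    [0,-0.035,-0.052],
    [0,-0.035,-0.052],
    [0,-0.035,-0.052],
    [0,-0.035,-0.052],
  ],
  turn=[0,0,0,0,0],
)

```text
t: 26.0
eef_pos: [500.6, 175.6, 315.2]
tcp_rot: [0.022, 1.571, -2.76]
ft_force: [-0.3, -0.1, -1.6]
opening: 0.255
```

Emit:
carry_out(
  grip=[1,1,1,1,1],
  linear=[
    [0,-0.035,-0.052],
    [0,-0.025,-0.037],
    [0,-0.008,-0.01],
    [0,0,0],
    [0,0,0],
  ],
  turn=[0,0,0,0,0],
)

```text
t: 26.5
eef_pos: [534.0, 223.2, 315.3]
tcp_rot: [0.122, 1.57, -2.662]
ft_force: [-0.1, -0.6, -1.4]
opening: 0.258
```

```bash
python3 - <<'E'
from h import *
go([533.8,223.8,125.5],-2.7828)
E
```

```text
t 26.5 pos [534.  223.2 315.3] head -2.7845 linear [ 3.797e-01 -1.300e-03 -3.000e-04] turn -0.0006 F [-0.1 -0.6 -1.4] open 0.258 j [ 0.28  0.35  1.55 -0.    1.24  1.5 ]
```

Emit:
carry_out(
  grip=[1,1,1,1,1],
  linear=[
    [0.04,-0.0013,0],
    [0.06,0,0],
    [0.06,0,0],
    [0.03,0,0],
    [0.02,0,0],
  ],
  turn=[0,0,0,0,0],
)

```text
t: 27.0
eef_pos: [533.6, 223.5, 209.6]
tcp_rot: [-0.08, 1.57, -2.866]
ft_force: [0.8, 0.1, -0.8]
opening: 0.257
```

Emit:
carry_out(
  grip=[1,1,1,1,1],
  linear=[
    [0.02,0,0],
    [0.03,0,0],
    [0.03,0,0],
    [0.03,0,0],
    [0.02,0,0],
  ],
  turn=[0,0,0,0,0],
)

```text
t: 27.5
eef_pos: [534.2, 224.3, 145.1]
tcp_rot: [-3.084, 1.57, 0.414]
ft_force: [0.2, 0.1, -1.1]
opening: 0.262
```

Emit:
carry_out(
  grip=[1,1,1,1,1],
  linear=[
    [0.01,0,0],
    [0.01,0,0],
    [0.008,0,0],
    [0.006,0,0],
    [0,0,0],
  ],
  turn=[0,0,0,0,0],
)

```text
t: 28.0
eef_pos: [534.2, 224.6, 128.3]
tcp_rot: [-0.628, 1.571, 2.87]
ft_force: [-0.0, 0.7, -2.0]
opening: 0.257
```

```bash
python3 - <<'E'
from h import *
go([533.8,223.8,125.2],-2.7828)
E
```

```text
t 28.0 pos [534.2 224.6 128.3] head -2.7853 linear [0.0062 0.0012 0.0013] turn -0.0008 F [-0.   0.7 -2. ] open 0.257 j [0.28 0.55 1.78 0.   0.82 1.5 ]
```

Emit:
carry_out(
  grip=[1,1,1,1],
  linear=[
    [0.002,0.001,0.001],
    [0.002,0,0],
    [0.002,0,0],
    [0,0,0],
  ],
  turn=[0,0,0,0],
)

```text
t: 28.4
eef_pos: [533.9, 223.9, 125.4]
tcp_rot: [-1.943, 1.571, 1.555]
ft_force: [-0.0, -0.1, -0.8]
opening: 0.261
```

Emit:
carry_out(
  grip=[1,1],
  linear=[
    [0.0008,0,0],
    [0,0,0],
  ],
  turn=[0,0],
)

```text
t: 28.6
eef_pos: [534.0, 224.0, 125.1]
tcp_rot: [-2.912, 1.571, 0.586]
ft_force: [-0.3, 0.5, -1.2]
opening: 0.255
```

Emit:
carry_out(
  grip=[1,1,1],
  linear=[
    [0.001,0,0],
    [0.001,0,0],
    [0,0,0],
  ],
  turn=[0,0,0],
)

```text
t: 28.9
eef_pos: [534.1, 223.9, 125.1]
tcp_rot: [3.076, 1.57, 0.291]
ft_force: [-3.0, -1.8, 9.6]
opening: 0.257
```

Contact is gentle, at 10 N. I'll open to about 0.7 and rise.

Emit:
carry_out(
  grip=[-0.2,-0.4,-0.4,-0.4,-0.4],
  linear=[
    [0,0,0],
    [0,0,0],
    [0,0,0],
    [0,0,0],
    [0,0,0],
  ],
  turn=[0,0,0,0,0],
)

```text
t: 29.4
eef_pos: [533.9, 224.0, 123.9]
tcp_rot: [-0.688, 1.571, 2.81]
ft_force: [0.9, 0.4, -0.5]
opening: 0.618
```

Emit:
carry_out(
  grip=[-0.4,-0.4,-0.4,-0.4,-0.4],
  linear=[
    [0,0,0],
    [-0.01,0,0],
    [-0.04,0,0],
    [-0.05,0,0],
    [-0.05,0,0],
  ],
  turn=[0,0,0,0,0],
)

```text
t: 29.9
eef_pos: [533.9, 223.9, 200.2]
tcp_rot: [-0.497, 1.571, 3.001]
ft_force: [0.4, 0.5, 0.4]
opening: 0.703
```

```bash
python3 - <<'E'
from h import *
snap("wrist","wc")
im=cv2.imread("pics/wc.png");f=im.astype(int);i=info("wc")
m=((f[...,0]-f[...,1]>12)&(f[...,2]-f[...,1]>4)&(f[...,1]>70)).astype(np.uint8);m[:,:240]=0;m[:,400:]=0;m[290:]=0
n,l,s_,c=cv2.connectedComponentsWithStats(cv2.morphologyEx(m,cv2.MORPH_CLOSE,np.ones((5,5))))
k=1+s_[1:,4].argmax();print(s_[k])
for v in range(s_[k][1],s_[k][1]+s_[k][3],28):
    u=np.where(l[v]==k)[0];a=plane(i,[(u.min(),v),(u.max()+1,v)],141);print(v,u.min(),u.max()+1,a[:,:2].round(1).tolist(),round(np.linalg.norm(a[0]-a[1]),1))
go([405,60,312],-1.863)
E
```

```text
[ 303  104   42  178 4884]
104 309 315 [[609.5, 260.0], [610.9, 256.1]] 4.1
132 308 339 [[591.5, 254.2], [599.1, 233.9]] 21.7
160 303 334 [[571.7, 250.9], [579.5, 230.0]] 22.3
188 309 334 [[553.6, 239.8], [560.0, 222.5]] 18.5
216 309 333 [[532.8, 232.3], [539.2, 215.2]] 18.3
244 309 336 [[510.9, 224.4], [518.3, 204.6]] 21.1
272 305 335 [[486.5, 219.0], [494.9, 196.3]] 24.2
t 29.95 pos [535.2 224.4 204.2] head -2.7852 linear [-0.2174  0.2173  0.3576] turn -0.2935 F [ 0.4 -0.8  4.2] open 0.704 j [0.28 0.45 1.7  0.   0.98 1.5 ]
```

The case is back within 0.5 mm of its original place. Next, the toggle.

Emit:
carry_out(
  grip=[-0.4,-0.4,-1,-1,-1],
  linear=[
    [-0.06,0,0],
    [-0.06,0,0],
    [-0.06,0.02,0.03],
    [-0.04,0.04,0.07],
    [0,0.04,0.07],
  ],
  turn=[0,0,0,0,0],
)

```text
t: 30.45
eef_pos: [471.6, 147.0, 311.5]
tcp_rot: [2.955, 1.566, 0.171]
ft_force: [1.2, -0.7, -0.6]
opening: 0.894
```

Emit:
carry_out(
  grip=[-1,-1,-1,-1,-1],
  linear=[
    [0,0.04,0.07],
    [0,0.04,0.07],
    [0,0.04,0.05],
    [0,0,0],
    [0,0,0],
  ],
  turn=[0,0,0,0.0413,0.0413],
)

```text
t: 30.95
eef_pos: [403.2, 57.3, 309.7]
tcp_rot: [3.079, 1.569, 0.028]
ft_force: [-0.1, 0.2, -0.3]
opening: 0.998
```

Emit:
carry_out(
  grip=[-1,-1,-1,-1],
  linear=[
    [0,0,0],
    [0,0,0],
    [0,0,0],
    [0,0,0],
  ],
  turn=[0.0413,0.0413,0.0413,0],
)

```text
t: 31.35
eef_pos: [403.5, 58.0, 309.3]
tcp_rot: [-2.683, 1.57, 0.164]
ft_force: [-0.6, 1.4, 0.6]
opening: 0.999
```

```bash
python3 - <<'E'
from h import *
go([395,-150,312],2.85);go([511,-449.5,312],2.85)
snap("top","td")
i=info("td");P=np.array([511,-449.5,176]);y=np.array([.288,.958,0])
for sg in(-1,1):
    u,v=proj(i,P+y*19*sg+[0,0,36])[0].astype(int);print(sg,cv2.imread("pics/td.png")[v-2:v+3,u-2:u+3].mean((0,1)).round())
print(plane(i,[(365,130),(480,130)],100).round(),plane(i,[(365,130),(480,130)],300).round())
E
```

```text
t 31.35 pos [403.5  58.  309.3] head 2.8472 linear [-0.0055  0.4031 -0.1044] turn -0.0009 F [-0.6  1.4  0.6] open 0.999 j [-0.02  0.08  1.93  0.    1.13  1.85]
t 31.35 pos [403.5  58.  309.3] head 2.8472 linear [-0.0054  0.909  -0.5002] turn -0.0009 F [-0.6  1.4  0.6] open 0.999 j [-0.02  0.08  1.93  0.    1.13  1.85]
-1 [80. 85. 89.]
1 [50. 50. 50.]
[[ 737. -205.  100.]
 [ 677. -620.  100.]] [[ 651. -171.  300.]
 [ 598. -534.  300.]]
```

Emit:
carry_out(
  grip=[-1,-1,-1,-1,-1],
  linear=[
    [0,0.08,-0.02],
    [0,0.08,-0.02],
    [0,0.08,-0.02],
    [0,0.08,-0.02],
    [0,0.08,-0.02],
  ],
  turn=[0,0,0,0,0],
)

```text
t: 31.9
eef_pos: [393.4, -149.5, 309.3]
tcp_rot: [3.138, 1.57, -0.292]
ft_force: [0.4, 0.5, 0.4]
opening: 1.0
```

Emit:
carry_out(
  grip=[-1,-1,-1,-1,-1],
  linear=[
    [0,0.06,-0.05],
    [0,0.06,-0.05],
    [0,0.06,-0.05],
    [0,0.06,-0.05],
    [0,0.06,-0.05],
  ],
  turn=[0,0,0,0,0],
)

```text
t: 32.4
eef_pos: [470.7, -329.1, 309.0]
tcp_rot: [-1.862, 1.571, 0.991]
ft_force: [-0.0, -0.4, 0.9]
opening: 1.003
```

Emit:
carry_out(
  grip=[-1,-1,-1,-1,-1],
  linear=[
    [0,0.06,-0.05],
    [0,0.06,-0.05],
    [0,0.06,-0.05],
    [0,0.03,-0.005],
    [0,0,0],
  ],
  turn=[0,0,0,0,0],
)

```text
t: 32.9
eef_pos: [513.6, -451.8, 307.9]
tcp_rot: [-0.455, 1.569, 2.396]
ft_force: [0.1, -0.5, -0.0]
opening: 1.0
```

```bash
python3 - <<'E'
from h import *
go([511,-449.5,212],2.85)
E
```

```text
t 32.9 pos [ 513.6 -451.8  307.9] head 2.8503 linear [ 0.1917 -0.0027  0.0061] turn 0.0001 F [ 0.1 -0.5 -0. ] open 1.0 j [-0.82  0.52  1.29 -0.    1.33  1.04]
```

Emit:
carry_out(
  grip=[-1,-1,-1,-1,-1],
  linear=[
    [0.05,-0.003,0.006],
    [0.05,0,0],
    [0.05,0,0],
    [0.042,0,0],
    [0,0,0],
  ],
  turn=[0,0,0,0,0],
)

```text
t: 33.4
eef_pos: [510.9, -446.0, 210.9]
tcp_rot: [-0.567, 1.566, 2.285]
ft_force: [0.1, -0.5, 0.2]
opening: 1.002
```

Emit:
carry_out(
  grip=[-1,-1,-1,-1,-1],
  linear=[
    [0,0.03,0],
    [0,0.02,0],
    [0,0.02,0],
    [0,0.02,0],
    [0,0.014,0],
  ],
  turn=[0,0,0,0,0],
)

```text
t: 33.9
eef_pos: [496.3, -499.2, 213.3]
tcp_rot: [2.438, 1.57, -0.997]
ft_force: [-0.7, 0.4, -0.7]
opening: 0.998
```

Emit:
carry_out(
  grip=[-1,-1],
  linear=[
    [0,0.006,0],
    [0,0,0],
  ],
  turn=[0,0],
)

```text
t: 34.1
eef_pos: [495.7, -501.2, 212.9]
tcp_rot: [-0.76, 1.571, 2.088]
ft_force: [0.0, -0.4, -0.3]
opening: 1.0
```

```bash
python3 - <<'E'
from h import *
go([511,-449.5,212],2.85)
E
```

```text
t 34.1 pos [ 495.7 -501.2  212.9] head 2.8486 linear [ 0.0017 -0.1078  0.0005] turn -0.0004 F [ 0.  -0.4 -0.3] open 1.0 j [-0.88  0.62  1.36  0.    1.16  0.98]
```

There's no force and the finger is past centre, so the toggle should have fallen over. I'll retreat and verify.

Emit:
carry_out(
  grip=[-1,-1,-1,-1,-1],
  linear=[
    [0,-0.03,0],
    [0,-0.03,0],
    [0,-0.03,0],
    [0,-0.018,0],
    [0,0,0],
  ],
  turn=[0,0,0,0,0],
)

```text
t: 34.6
eef_pos: [512.3, -447.3, 213.4]
tcp_rot: [-2.905, 1.571, -0.053]
ft_force: [0.8, 0.1, -0.4]
opening: 1.001
```

Emit:
carry_out(
  grip=[-1,-1,-1,-1,-1],
  linear=[
    [-0.05,0,0],
    [-0.07,0,0],
    [-0.08,0,0],
    [-0.04,-0.06,0.05],
    [0,-0.06,0.05],
  ],
  turn=[0,0,0,0,0],
)

```text
t: 35.1
eef_pos: [480.9, -377.5, 335.7]
tcp_rot: [2.66, 1.566, -0.775]
ft_force: [-0.2, -0.8, -0.2]
opening: 1.0
```

Emit:
carry_out(
  grip=[-1,-1,-1,-1,-1],
  linear=[
    [0,-0.07,0.05],
    [0,-0.07,0.05],
    [0,-0.07,0.05],
    [0,-0.07,0.05],
    [0,0,0],
  ],
  turn=[0,0,0,0,0],
)

```text
t: 35.6
eef_pos: [424.0, -210.9, 333.9]
tcp_rot: [-2.788, 1.57, 0.063]
ft_force: [0.7, -0.3, 0.4]
opening: 1.003
```

```bash
python3 - <<'E'
from h import *
go([395,-150,312],2.85)
snap("top","te");i=info("te");P=np.array([511,-449.5,176]);y=np.array([.288,.958,0]);a=cv2.imread("pics/top0.png");b=cv2.imread("pics/te.png")
for sg in(-1,1):
    u,v=proj(i,P+y*19*sg+[0,0,36])[0].astype(int);r=(slice(v-2,v+3),slice(u-2,u+3));print(sg,a[r].mean((0,1)).round(),b[r].mean((0,1)).round())
d=(cv2.absdiff(cv2.GaussianBlur(a,(3,3),0),cv2.GaussianBlur(b,(3,3),0)).max(2)>50).astype(np.uint8)
n,l,s,c=cv2.connectedComponentsWithStats(d)
print("changed blobs",[x.tolist() for x in s[1:] if x[4]>6])
cv2.imwrite("pics/ce.png",cv2.resize(b[140:260,190:470],None,fx=2.8,fy=2.8,interpolation=2))
E
```

```text
t 35.6 pos [ 424.  -210.9  333.9] head 2.8514 linear [ 0.0437 -0.1002  0.0905] turn 0.0004 F [ 0.7 -0.3  0.4] open 1.003 j [-0.6   0.17  1.76  0.    1.21  1.26]
-1 [54. 57. 59.] [55. 58. 61.]
1 [136. 139. 136.] [138. 142. 139.]
changed blobs [[392, 147, 35, 23, 485], [382, 154, 6, 9, 33], [430, 162, 5, 8, 30], [373, 165, 4, 11, 24], [347, 165, 82, 44, 2242], [320, 210, 11, 16, 81], [380, 210, 20, 17, 209], [315, 231, 27, 33, 211], [248, 238, 64, 42, 1152], [398, 240, 8, 7, 40], [250, 254, 22, 8, 121], [275, 255, 28, 14, 99], [317, 264, 4, 3, 7], [167, 269, 11, 9, 75], [180, 269, 9, 7, 45], [218, 270, 8, 5, 26], [192, 272, 9, 5, 31], [311, 274, 46, 26, 440], [66, 297, 42, 53, 1305], [97, 296, 41, 58, 1082], [357, 296, 28, 91, 1214], [124, 299, 9, 5, 27], [265, 298, 8, 19, 116], [286, 304, 44, 47, 1075], [332, 304, 10, 2, 16], [329, 308, 17, 8, 74], [355, 315, 14, 9, 68], [265, 317, 8, 5, 23], [174, 318, 61, 82, 3046], [313, 325, 13, 29, 120], [266, 327, 7, 4, 14], [140, 331, 36, 43, 563], [268, 336, 5, 2, 9], [270, 340, 4, 2, 7], [231, 352, 127, 48, 1982]]
```

The toggle pixels match the start (off), and nothing has changed around the rack. The viewing limit is reached, so I'm handing in.

```bash
python3 -c "
from cell import env
print(env.job_done(), env.state()['t'])"
```

```text
the job is handed in; nothing more can be done
the job is handed in; nothing more can be done
```

The job is done and handed in at about 36 s of the 72 s allowed; the interface gave no verdict.

- **Switch on:** I flipped the toggle on with the open fingers. At the stop I pushed about 30 N against it. The top camera confirmed it was on.
- **Viewing:** I lifted the lilac organiser out and held it still at the viewing point for about 3.6 s. The lid faced away from the diffuser, the wrist view showed its end in line with a corner mark, and no contact force registered.
- **Return:** I stood it back in its own slot, hinge edge down, with a touch of about 10 N. The wrist camera put it within about 0.5 mm of where it stood before.
- **Switch off:** I flipped the toggle off again. Its pixels in the top view match the starting picture.

**Last checks:** the top picture showed no change in the rack area. The robot was clear of everything, with the tool about 334 mm above the desk. Two things are less certain:
- **Top height:** two views put the case's top at 132–137 mm, against 141 mm worked out from the description. I used 141 mm, and the grip closed on 24.4 mm as expected.
- **Rest of the desk:** the arm or its shadow covered parts of the last top picture. The viewer's 12-picture limit also stopped a final look by eye, so I did not check every other item one by one.

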